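# Slide the board under the test pins and hold the press in the green band

### The job

Test the circuit board in the jig: first push the yellow tab so that the board slide goes fully home and clicks into its spring detent, then press the red cap of the plunger down by 12 mm, so that its pointer stands in the green band, and keep it pressed there. Never push the plunger on down to its bottom, which would crush the test pins, and leave the other things on the bench where they are. The program finishes while still holding the cap down in the green band: do not let go.

Things in the scene. Friction and masses are not known exactly. Their poses are not given: they have to be found in the camera images.
- jig: circuit-board test jig, fixed: aluminium base 12 mm thick (x -120 to 85, y -275 to 70 mm) under a C-shaped teal press whose arm (x -110 to 35, y -35 to 35 mm) is 145 mm high. Origin on the bench straight below the red cap; z up; y is the direction in which the slide is pushed home. A low end stop is at y 60 mm, the sprung detent roller beside the slide at x 50, y -20 mm.
- tab (a point): centre of the top face of the upright yellow push tab on the slide's outer end, 77 mm above the bench; it moves with the slide. Tab 40 mm wide (jig x), 14 mm thick (jig y), free from 25 to 77 mm above the bench; push its outer face along the jig's +y, or pinch it. It stands at jig y -215 mm with the slide fully out, -115 mm when home.
- slide (a joint): board slide (grey carrier with green circuit board) along the jig's +y, m: 0 = fully out, 0.100 = fully home at the end stop with the board under the test pins. Friction about 1 N; from about 0.087 to 0.0935 it climbs the spring detent, which takes about 6 N in all, then (past about 0.096) snaps in to 0.100 and stays.
- cap (a point): centre of the flat top of the red plunger cap on the press, cap 40 mm across and 14 mm thick; 190 mm above the bench when not pressed, straight above the jig's origin; it goes down with the plunger.
- plunger (a joint): how far the red plunger is pressed down, m: 0 = up, 0.022 = bottomed. Sprung back up: about 3 N to start, plus 0.45 N per mm (8.4 N at 12 mm); it rises if let go. Its thin red pointer moves over a green band 8 mm high, mid-band at 0.012, edges at 0.008 and 0.016.
- scale (a point): middle of the green band on the small white scale plate, 160 mm above the bench, on the jig's +y side of the cap. The plate stands upright, 26 mm wide, its near edge 27 mm from the cap's axis, its top 177 mm above the bench. The green band is 8 mm high; the plunger's red pointer is 12 mm above the band's middle when not pressed.
- spool: reel of solder standing on its end, 56 mm across, 46 mm high, grey with a red top disc; a bystander, origin at the centre of its underside
- mandarin: orange mandarin, 62 mm across, 46 mm high; a bystander, origin at the centre of its underside
- stripper: wire stripper lying flat, 180 mm long, 60 mm wide, 12 mm high, yellow handles; x axis runs to its jaws; a bystander, origin at the centre of its underside
- pliers: pliers lying flat, 140 mm long, 60 mm wide, 12 mm high, orange handles; x axis runs to the jaws; a bystander, origin at the centre of its underside
- marker_blue: white marker pen with blue cap, 134 mm long, 17 mm thick, lying along its x axis; a bystander, origin at the centre of its underside
- marker_green: white marker pen with green cap, 134 mm long, 17 mm thick, lying along its x axis; a bystander, origin at the centre of its underside
- tray: small blue open tray with loose terminals, 100 x 75 x 30 mm high; a bystander, origin at the centre of its underside

How it is judged:
By the outcome, as a careful person would: the job done as asked, in the order asked, and still so for the second after the job is handed in, while the arm keeps its last pose, push and grip.
It also fails if it takes over 40 s, if anything falls off the work surface, if the arm or the gripper's body presses on something with over 40 N, if the wrist force passes 120 N, or if a joint passes its speed limit or range.

### The arm

A 6-joint arm with a two-finger parallel gripper is mounted at the origin on the work surface. World frame = base frame: x ahead of the robot, y to its left, z up, the work surface at z = 0. Lengths are in mm, angles in rad, forces in N, time in s.
With the tool pointing down it reaches from about 350 to 775 mm from the base axis. Payload 7.3 kg.
Tool frame: the origin (TCP) lies at the very end of the fingers, on their centre line; the grasp point (between the pads) lies 19 mm behind it; z points along the fingers, y is the line along which they close (so a half turn about z gives the same grasp; the last joint's range is limited). The gripper opens to 92 mm and grips with 3 to 60 N. Pads are 19 mm wide; open, the fingers measure 130 mm over their backs; the gripper's body (75 mm by 190 mm) begins 47 mm behind the grasp point.
Start: joints at [1.195, 0.342, 1.524, -0, 1.275, -0.146], TCP at [119.569, 511.222, 226.741] pointing down, gripper open.
Joint ranges: [-2.53, 2.53], [-0.77, 2.02], [0.04, 2.7], [-1, 4.14], [0.28, 2.66], [-3.11, 3.11]. Speed limits (rad/s): [2.57, 2.57, 3.14, 3.14, 3.14, 3.14].

### API

Orientations are given as [roll, pitch, yaw] about the fixed x, y, z axes, in that order (R = Rz(yaw) Ry(pitch) Rx(roll)).
In Python, from plant import get_obs, vision, workorder gives the robot as it stands.
- The arm moves only by the shell command python3 -m pendant 'ROWS' [OPENING]. ROWS is a JSON object of lists of equal length, an entry for each row: "dp": the shift along the tool's x, y, z in m, a list of three; "rotation": the turn, a rotation vector about the tool's x, y, z in rad, a list of three. A call has 1 to 8 rows; each row is the pose to reach, as a shift and turn from the pose commanded when the call began, along the tool's axes at that moment; what a row does not reach only later rows make up. A row lasts 1/8 s, in which the tool goes at most 62.5 mm and 10.7 degrees, less where a joint would pass 70% of its speed; a pose out of reach is approached as far as the arm can. A call with a gripper value outside its range is refused whole. OPENING is the finger opening in m, from 0 to 0.0918, set as the call begins (- or left out, the last holds). The fingers move at their own pace and stop on an object; the grip force is fixed at half the most. Time passes only in rows, so rows that repeat a pose let the fingers close. It gives the time, the measured TCP pose, the force, the opening and the grip force at its end, in the units of the state.
- get_obs(): the state, without advancing time (a new reading comes with each control period).
- vision.capture(name): name is "scene" or "top" or "wrist"; returns a dict with "pixels" (420x560x3 uint8, red, green, blue), "vfov" (degrees; the focal length in pixels is half the picture's height over the tangent of half this angle, whatever the lens; pixels are square), "cx", "cy" (the principal point, pixels), "pose" (4x4, takes a point from camera to world coordinates); the wrist camera has in their place "T_tool_cam" (4x4, takes a point from camera to tool coordinates, whose origin is the TCP and whose axes are the flange's). Camera axes: x right, y up, looking along -z (the intrinsics and any distortion apply to the point x, -y, -z); pixel columns grow to the right and rows downward; lengths in mm; the calibration is good to about 2 mm. A picture is of the moment at which its call begins: read the wrist's pose just before it. There is no depth.
- workorder.close_job(): hands the job in; it is judged then, once.
The state is a dict: "time": time; "joint_positions": joint angles; "dq": joint speeds; "tau": joint torques, N m; "tool_pos": TCP position; "tcp_rot": TCP orientation; "contact_force": force on the tool from outside, world axes, zero at the start; "moment": the same for the moment, N m; "grip_width": finger opening in mm; "finger_force": force on a finger pad.
Only numpy, scipy, OpenCV 4.12 (cv2) and the standard library are available. Lean on these libraries where they do the work, as an engineer would, in place of code of your own. Each camera call takes 0.05 s, during which the arm holds its last target. There are 200 camera calls.

## Working session

There is one attempt and no reset: what is moved stays moved. The work goes in short steps, Python scripts to look and compute and a shell command to move; the robot and the scene stay as the last step left them, time stands still between calls to the robot, and variables do not carry over. Pictures are saved under pics/ and viewed, at most 10 in all, crops included, and the job is handed in when it is done.

```bash
mkdir -p pics; ls; python3 - <<'E'
from plant import get_obs, vision
import cv2,numpy as np
o=get_obs();print(o)
for n in("scene","top"):
    c=vision.capture(n);cv2.imwrite(f"pics/{n}0.png",c["pixels"][...,::-1])
    print(n,{k:(v.tolist() if hasattr(v,'tolist') else v) for k,v in c.items() if k!="pixels"})
E
```

```text
pics
{'time': 0.0, 'joint_positions': array([ 1.19500302e+00,  3.42738227e-01,  1.52504136e+00, -1.03240928e-05,
        1.27537116e+00, -1.45986357e-01]), 'dq': array([ 0.00073723, -0.0017525 , -0.00042628, -0.00021854,  0.00158726,
       -0.0004061 ]), 'tau': array([ 2.36721098e-04, -4.31238914e+01, -2.44219226e+01,  7.18901306e-02,
        5.56211499e-02, -1.09521932e-04]), 'tool_pos': array([119.41159335, 510.81775224, 226.02841172]), 'tcp_rot': array([-3.14004969e+00, -2.16886879e-04,  2.91178855e+00]), 'contact_force': array([-0.51792023,  0.39742871, -0.16180646]), 'moment': array([ 0.02155831, -0.0914185 , -0.03166225]), 'finger_force': 0.0, 'grip_width': 91.68862262753473}
scene {'vfov': 52.31620001225517, 'cx': 274.8934943170816, 'cy': 214.6908971964184, 'pose': [[0.7303313885844416, -0.5804351802396153, 0.3601542230607974, 1008.6853136219345], [0.6830643521166028, 0.6157187100204929, -0.392827647955469, -446.0450366853212], [0.00625729301270978, 0.53290287264276, 0.846153280802744, 1102.3050391382444], [0.0, 0.0, 0.0, 1.0]]}
top {'vfov': 46.91221048750184, 'cx': 279.66601830197266, 'cy': 221.17341911426394, 'pose': [[-0.02686500901349792, 0.994096509952716, -0.1051208837031626, 443.81347584140934], [-0.9994562720408876, -0.028722138888113175, -0.01619256050854312, -7.114111282581491], [-0.01911626451050434, 0.10462871325559299, 0.9943276124063151, 1464.56989874436], [0.0, 0.0, 0.0, 1.0]]}
```

View pics/scene0.png

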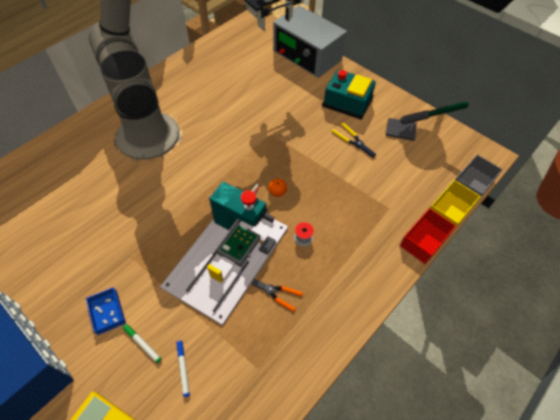

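View pics/top0.png

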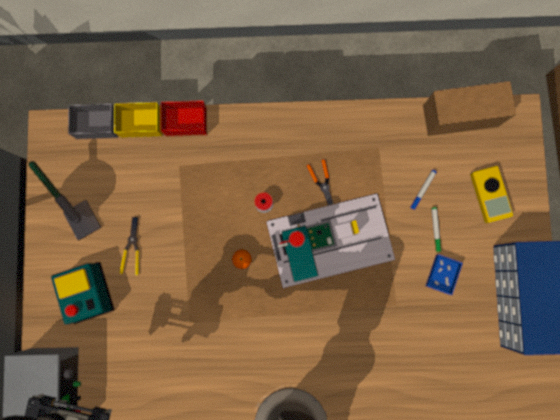

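The scene picture shows the red cap at about (249,199) and the yellow tab at about (215,271). In the top picture they are at about (296,239) and (355,227). The pliers lie beside the base, and a teal box with a red button far off looks like a decoy. Next I'll triangulate both points.

```bash
cat > h.py <<'E'
import numpy as np, cv2
from plant import get_obs, vision
from scipy.spatial.transform import Rotation as R
def cam(n):
    o=get_obs(); c=vision.capture(n)
    if n=="wrist":
        T=np.eye(4);T[:3,:3]=R.from_euler('xyz',o['tcp_rot']).as_matrix();T[:3,3]=o['tool_pos']
        c['pose']=T@c['T_tool_cam']
    c['pose']=np.array(c['pose']); c['f']=c['pixels'].shape[0]/2/np.tan(np.radians(c['vfov'])/2)
    return c
def ray(c,u,v):
    d=np.array([(u-c['cx'])/c['f'],-(v-c['cy'])/c['f'],-1.]);d=c['pose'][:3,:3]@d
    return c['pose'][:3,3],d/np.linalg.norm(d)
def onplane(c,uv,z):
    o,d=ray(c,*uv);return o+d*(z-o[2])/d[2]
def proj(c,p):
    q=np.linalg.inv(c['pose'])@np.r_[p,1];return np.array([c['cx']+c['f']*q[0]/-q[2],c['cy']-c['f']*q[1]/-q[2]])
def tri(rs):
    A=0;b=0
    for o,d in rs:
        P=np.eye(3)-np.outer(d,d);A=A+P;b=b+P@o
    x=np.linalg.solve(A,b);return x,[np.linalg.norm((np.eye(3)-np.outer(d,d))@(x-o)) for o,d in rs]
def blob(c,kind,uv,r=16):
    h=cv2.cvtColor(c['pixels'],cv2.COLOR_RGB2HSV).astype(int);H,S,V=h[...,0],h[...,1],h[...,2]
    m={'red':((H<7)|(H>172))&(S>170)&(V>110),'yellow':(H>20)&(H<34)&(S>150)&(V>150)}[kind]
    y,x=np.mgrid[:m.shape[0],:m.shape[1]];m=m&(abs(x-uv[0])<r)&(abs(y-uv[1])<r)
    ys,xs=np.nonzero(m);return np.array([xs.mean(),ys.mean()]),len(xs),(xs.min(),xs.max(),ys.min(),ys.max())
E
python3 - <<'E'
from h import *
s,t=cam("scene"),cam("top")
for k,a,b in(("red",(249,199),(296,239)),("yellow",(215,271),(355,227))):
    ba,bb=blob(s,k,a),blob(t,k,b);print(k,ba,bb)
    print(tri([ray(s,*ba[0]),ray(t,*bb[0])]))
# base corners from top at z=12
for c in((268,220),(378,195),(394,262),(283,287)): print(onplane(t,c,12).round(1))
for c in((163,287),(221,323),(288,228)): print('s',onplane(s,c,12).round(1))
w=cam("wrist");cv2.imwrite("pics/w0.png",w["pixels"][...,::-1]);print(w['T_tool_cam'],w['vfov'])
big=[cv2.resize(s['pixels'][170:330,150:310,::-1],(400,400),interpolation=2),cv2.resize(t['pixels'][180:300,260:400,::-1],(466,400),interpolation=2)]
cv2.imwrite("pics/crop0.png",cv2.resize(np.hstack(big),(800,370)))
E
```

```text
red (array([248.41618497, 196.58381503]), 173, (np.int64(241), np.int64(257), np.int64(189), np.int64(204))) (array([295.95454545, 238.50568182]), 176, (np.int64(282), np.int64(303), np.int64(232), np.int64(245)))
(array([531.52665272, -28.09987743, 187.88301731]), [np.float64(0.0011856905845862976), np.float64(0.0011856905847194667)])
yellow (array([213.39705882, 269.07352941]), 68, (np.int64(207), np.int64(220), np.int64(264), np.int64(273))) (array([355.0483871 , 226.32258065]), 62, (np.int64(352), np.int64(358), np.int64(220), np.int64(233)))
(array([ 569.10976705, -201.9265039 ,   73.26175199]), [np.float64(1.0708570738105747), np.float64(1.0708570738105159)])
[602.   51.7  12. ]
[ 668.3 -282.9   12. ]
[ 465.3 -320.6   12. ]
[400.2  11.9  12. ]
s [ 481.9 -318.2   12. ]
s [ 669.8 -278.6   12. ]
s [604.6  52.7  12. ]
[[-1.01039273e-04  9.67059329e-01  2.54551063e-01  6.83741709e+01]
 [ 9.99999564e-01  3.34054702e-04 -8.72168768e-04 -1.03639408e+00]
 [-9.28472923e-04  2.54550864e-01 -9.67058941e-01 -1.57680068e+02]
 [ 0.00000000e+00  0.00000000e+00  0.00000000e+00  1.00000000e+00]] 61.661508826446
```

View pics/crop0.png

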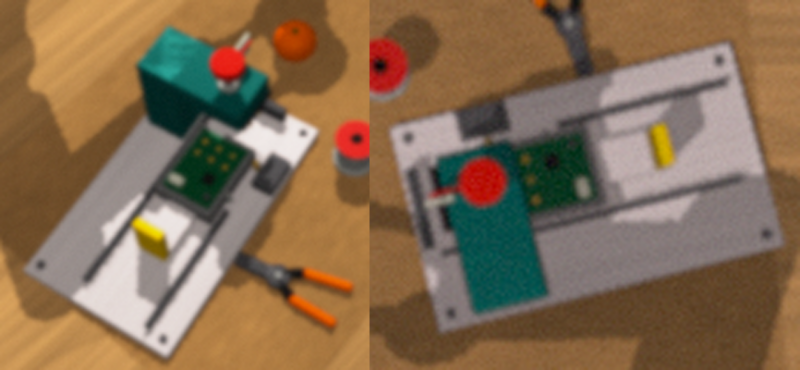

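The crops show the jig with its y axis at about 101.5° in world, pointing towards the end stop. The cap is near (531,-28,188) and the tab near (569,-202,73), so the slide is about 37 mm in already. I'll move over the jig in two legs, turn tool x onto jig +y, and measure with the wrist camera.

```bash
python3 -m pendant '{"dp":[[-0.03,-0.015,-0.01],[-0.08,-0.04,-0.02],[-0.13,-0.066,-0.03],[-0.18,-0.092,-0.04],[-0.23,-0.118,-0.05],[-0.28,-0.144,-0.06],[-0.33,-0.168,-0.07],[-0.362,-0.183,-0.074]],"rotation":[[0,0,0.04],[0,0,0.12],[0,0,0.2],[0,0,0.28],[0,0,0.36],[0,0,0.44],[0,0,0.52],[0,0,0.57]]}' 0.0918
python3 - <<'E'
from h import *
o=get_obs();M=R.from_euler('xyz',o['tcp_rot']).as_matrix();print(o['tool_pos'],o['tcp_rot'],o['joint_positions'].round(2));print(M.T@(np.array([551,-126,310])-o['tool_pos']),o['time'])
E
```

```text
time: 1.25
tool_pos: [432.2, 248.8, 301.2]
tcp_rot: [3.141, 0.001, 2.338]
contact_force: [0.6, 0.0, 0.5]
grip_width: 91.8
finger_force: 0.0
[432.17343462 248.79839962 301.20468093] [3.14072655e+00 5.37747871e-04 2.33790163e+00] [ 0.37  0.24  1.46 -0.    1.44 -0.4 ]
[-352.30265222 -174.57693296   -8.75707449] 1.25
```

Next I close the fingers on the way.

```bash
python3 -m pendant '{"dp":[[-0.03,-0.015,-0.001],[-0.08,-0.04,-0.002],[-0.13,-0.065,-0.003],[-0.18,-0.09,-0.005],[-0.23,-0.115,-0.006],[-0.28,-0.14,-0.007],[-0.33,-0.164,-0.008],[-0.352,-0.175,-0.009]],"rotation":[[0,0,0.04],[0,0,0.12],[0,0,0.2],[0,0,0.28],[0,0,0.36],[0,0,0.44],[0,0,0.52],[0,0,0.57]]}' 0
python3 - <<'E'
from h import *
s,t,w=cam("scene"),cam("top"),cam("wrist");cv2.imwrite("pics/w1.png",w["pixels"][...,::-1])
o=get_obs();print(o['tool_pos'],o['tcp_rot'],o['joint_positions'].round(2),o['time'],o['grip_width'])
for p in((531.5,-28,190),(569,-202,77)):print(proj(w,p))
E
```

```text
time: 2.25
tool_pos: [550.4, -126.5, 309.1]
tcp_rot: [-3.141, -0.0, 1.767]
contact_force: [1.0, 0.1, -0.8]
grip_width: 16.4
finger_force: 0.0
[ 550.0476996  -124.07916508  309.21224729] [-3.14088278e+00 -1.11408826e-03  1.77085371e+00] [-0.36  0.37  1.26  0.    1.52 -0.56] 2.4 4.37196148174897
[284.00877771  70.49936213]
[285.72045564 243.76661828]
```

View pics/w1.png

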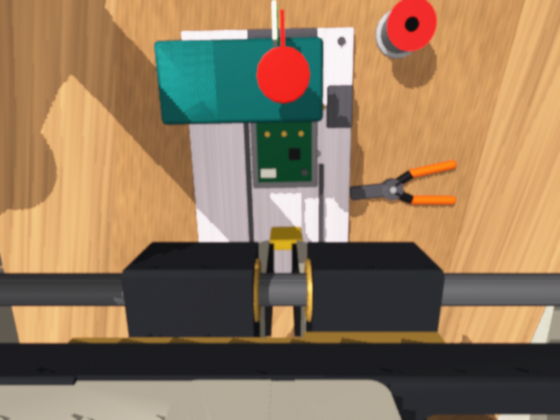

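The wrist view shows the cap at (283,74) and the tab at (286,236), and the tool is well aligned with the jig. I'll go behind the tab, part way down, for the second view.

```bash
python3 -m pendant '{"dp":[[-0.03,0,0.02],[-0.075,0,0.06],[-0.11,0.001,0.1],[-0.121,0.001,0.119],[-0.121,0.001,0.119]],"rotation":[[0,0,0],[0,0,0],[0,0,0],[0,0,0],[0,0,0]]}' 0
python3 - <<'E'
from h import *
w=cam("wrist");cv2.imwrite("pics/w2.png",w["pixels"][...,::-1]);np.save("w2.npy",w,allow_pickle=True)
o=get_obs();print(o['tool_pos'],o['tcp_rot'],o['time'],o['grip_width'])
for p in((531.5,-28,190),(569,-202,77)):print(proj(w,p))
E
```

```text
time: 3.02
tool_pos: [574.9, -240.7, 189.7]
tcp_rot: [-3.14, -0.002, 1.773]
contact_force: [0.0, 0.3, 0.6]
grip_width: 0.5
finger_force: 0.0
[ 575.54372019 -240.62413421  191.423777  ] [ 3.14121592e+00 -6.25615959e-04  1.77310429e+00] 3.075 0.37842791168789586
[ 284.36695672 -358.74892115]
[285.93251879 154.28396762]
```

View pics/w2.png

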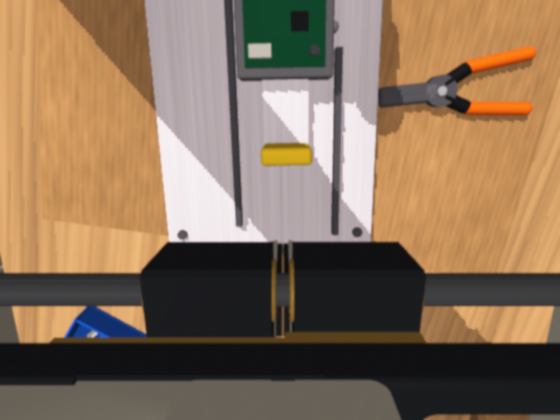

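The second view puts the tab at (287,154), within 1 mm of the estimate. The finger face is about 22 mm behind the tab's outer face. I'll descend to z≈45, then push.

```bash
python3 -m pendant '{"dp":[[0,0.001,0.03],[0,0.002,0.085],[0,0.002,0.13],[0,0.002,0.146],[0.01,0.002,0.146],[0.02,0.002,0.146],[0.03,0.002,0.146],[0.035,0.002,0.146]],"rotation":[[0,0,0],[0,0,0],[0,0,0],[0,0,0],[0,0,0],[0,0,0],[0,0,0],[0,0,0]]}' 0
python3 -m pendant '{"dp":[[0.008,0,0],[0.016,0,0],[0.024,0,0],[0.032,0,0],[0.036,0,0],[0.036,0,0]],"rotation":[[0,0,0],[0,0,0],[0,0,0],[0,0,0],[0,0,0],[0,0,0]]}' 0
python3 - <<'E'
from h import *
s,t=cam("scene"),cam("top")
ba,bb=blob(s,"yellow",proj(s,(560,-155,75)),14),blob(t,"yellow",proj(t,(560,-155,75)),14);p=tri([ray(s,*ba[0]),ray(t,*bb[0])])
print(ba,bb,p,np.linalg.norm(p[0][:2]-[531.5,-28.1]))
w=cam("wrist");cv2.imwrite("pics/w3.png",w["pixels"][...,::-1]);print(get_obs()['contact_force'])
E
```

```text
time: 4.08
tool_pos: [570.8, -207.0, 46.0]
tcp_rot: [3.14, 0.001, 1.772]
contact_force: [-0.2, -1.3, 0.9]
grip_width: 0.6
finger_force: 0.6
time: 4.82
tool_pos: [562.8, -172.1, 44.5]
tcp_rot: [-3.141, -0.0, 1.772]
contact_force: [-1.4, -2.8, -0.3]
grip_width: 0.2
finger_force: 1.1h.py:27: RuntimeWarning: Mean of empty slice.
  ys,xs=np.nonzero(m);return np.array([xs.mean(),ys.mean()]),len(xs),(xs.min(),xs.max(),ys.min(),ys.max())
  ret = ret.dtype.type(ret / rcount)
Traceback (most recent call last):
  File "h.py", line 27, in blob
    ys,xs=np.nonzero(m);return np.array([xs.mean(),ys.mean()]),len(xs),(xs.min(),xs.max(),ys.min(),ys.max())
                                                                        ~~~~~~^^
ValueError: zero-size array to reduction operation minimum which has no identity
```

The arm blocks both fixed cameras, but the force shows contact. The slide should be at about 84 mm, so I'll push on through the detent.

```bash
python3 -m pendant '{"dp":[[0.003,0,0],[0.006,0,0],[0.009,0,0],[0.012,0,0],[0.012,0,0]],"rotation":[[0,0,0],[0,0,0],[0,0,0],[0,0,0],[0,0,0]]}' 0
python3 -m pendant '{"dp":[[0.002,0,0],[0.004,0,0],[0.004,0,0]],"rotation":[[0,0,0],[0,0,0],[0,0,0]]}' 0
python3 - <<'E'
from h import *
w=cam("wrist");cv2.imwrite("pics/w3.png",w["pixels"][...,::-1]);print(get_obs()['contact_force'])
E
```

```text
time: 5.55
tool_pos: [560.8, -160.1, 44.8]
tcp_rot: [3.141, -0.0, 1.772]
contact_force: [0.1, -0.7, 0.8]
grip_width: 0.3
finger_force: 0.3
time: 5.92
tool_pos: [560.9, -159.9, 45.1]
tcp_rot: [3.14, 0.006, 1.772]
contact_force: [-0.1, -14.1, -3.3]
grip_width: 0.4
finger_force: 7.2
[ -0.02673375 -14.03139997  -2.45027722]
```

View pics/w3.png

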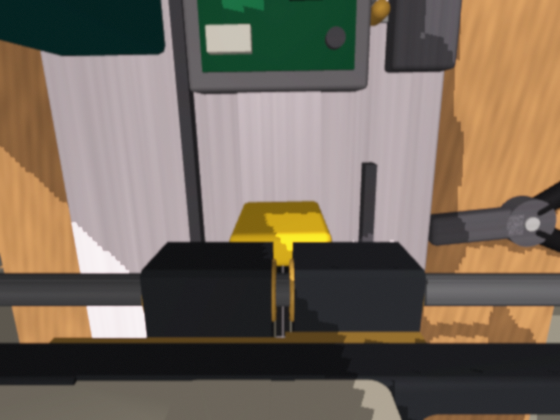

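The force dropped at the snap, then rose to 14 N with no movement, which means the end stop. I'll give one small extra push to confirm, back off, rise, and measure the tab.

```bash
python3 -m pendant '{"dp":[[0.001,0,0],[0.002,0,0],[0.002,0,0]],"rotation":[[0,0,0],[0,0,0],[0,0,0]]}' 0
python3 -m pendant '{"dp":[[-0.01,0,0],[-0.035,0,0],[-0.05,0,0],[-0.05,0,-0.03],[-0.05,0,-0.08],[-0.05,0,-0.135],[-0.05,0,-0.16],[-0.05,0,-0.16]],"rotation":[[0,0,0],[0,0,0],[0,0,0],[0,0,0],[0,0,0],[0,0,0],[0,0,0],[0,0,0]]}' 0
python3 - <<'E'
from h import *
w=cam("wrist");cv2.imwrite("pics/w4.png",w["pixels"][...,::-1]);o=get_obs();print(o['contact_force'],o['tool_pos'],o['tcp_rot'])
for y in(-111,-113,-115,-117,-119):
  p=np.array([531.5,-28.1,77])+y*np.array([-.2,.98,0]);print(y,proj(w,p))
b=blob(w,'yellow',proj(w,p),60);print(b,onplane(w,b[0],77))
E
```

```text
time: 6.35
tool_pos: [561.0, -159.8, 45.2]
tcp_rot: [3.139, 0.009, 1.772]
contact_force: [2.1, -20.5, -4.5]
grip_width: 0.6
finger_force: 10.6
time: 7.35
tool_pos: [570.5, -204.5, 206.9]
tcp_rot: [3.138, 0.003, 1.772]
contact_force: [-0.2, 0.3, -0.9]
grip_width: 0.3
finger_force: 0.0
[ 0.42752917  0.01394003 -1.34442975] [ 569.57915656 -203.96187056  204.80962922] [3.14075343e+00 2.98325834e-04 1.77150053e+00]
-111 [278.62618422 112.29817475]
-113 [278.63492722 114.92333568]
-115 [278.64363801 117.53882324]
-117 [278.65231676 120.1446908 ]
-119 [278.66096364 122.74099132]
(array([279.91864831, 120.640801  ]), 799, (np.int64(256), np.int64(304), np.int64(112), np.int64(129))) [ 555.9589007 -142.9342136   77.       ]
```

View pics/w4.png

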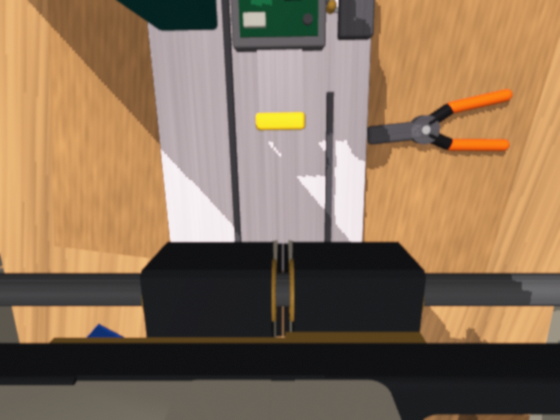

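The board now sits under the press and the tab is at (280,121), which is about y -117 and matches home within calibration. Next I go up and towards the cap, and measure it with the wrist camera from two places.

```bash
python3 -m pendant '{"dp":[[0.005,0,-0.03],[0.03,0,-0.07],[0.07,0,-0.08],[0.1,0,-0.08],[0.11,0,-0.08],[0.11,0,-0.08]],"rotation":[[0,0,0],[0,0,0],[0,0,0],[0,0,0],[0,0,0],[0,0,0]]}' 0
cat > cap.py <<'E'
from h import *
import pickle,sys
w=cam("wrist");o=get_obs()
b=None
for _ in range(2):
    h=cv2.cvtColor(w['pixels'],cv2.COLOR_RGB2HSV).astype(int);m=(((h[...,0]<7)|(h[...,0]>172))&(h[...,1]>170)&(h[...,2]>90)).astype(np.uint8)
m=cv2.morphologyEx(m,cv2.MORPH_OPEN,np.ones((15,15)))
n,l,st,ce=cv2.connectedComponentsWithStats(m)
g=proj(w,(531.5,-28.1,190));i=1+np.argmin(np.linalg.norm(ce[1:]-g,axis=1))
c,_=cv2.findContours((l==i).astype(np.uint8),0,1);e=cv2.fitEllipse(c[0])
print('guess',g,'blob',ce[i],st[i],'ell',e,o['tool_pos'],o['tcp_rot'],o['time'])
cv2.imwrite(f"pics/cap{sys.argv[1]}.png",w['pixels'][...,::-1])
pickle.dump((e,ray(w,*e[0]),w),open(f"cap{sys.argv[1]}.pkl","wb"))
E
python3 cap.py 1
python3 -m pendant '{"dp":[[-0.005,0,-0.02],[-0.02,0,-0.05],[-0.03,0,-0.07],[-0.03,0,-0.07]],"rotation":[[0,0,0],[0,0,0],[0,0,0],[0,0,0]]}' 0
python3 cap.py 2
python3 - <<'E'
from h import *
import pickle
a=[pickle.load(open(f"cap{i}.pkl","rb")) for i in(1,2)]
print(tri([x[1] for x in a]));[print(onplane(x[2],x[0][0],z)) for x in a for z in (183,190)]
E
```

```text
time: 8.15
tool_pos: [547.3, -95.8, 283.5]
tcp_rot: [-3.14, -0.001, 1.773]
contact_force: [0.4, -0.2, -0.2]
grip_width: 0.6
finger_force: 0.0
guess [280.54213577 112.50033209] blob [279.49304728 115.79062376] [ 253   88   54   56 2517] ell ((279.49298095703125, 115.78297424316406), (54.631141662597656, 56.79896545410156), 174.12115478515625) [547.50087557 -96.45107863 283.64419317] [-3.14004547e+00 -4.64393734e-04  1.77171183e+00] 8.2
time: 8.7
tool_pos: [554.1, -127.1, 355.2]
tcp_rot: [3.14, 0.001, 1.769]
contact_force: [-0.7, 0.6, 0.7]
grip_width: 0.5
finger_force: 0.0
guess [279.56930234  74.37925872] blob [278.65670732  77.50365854] [ 258   55   42   46 1640] ell ((278.6475524902344, 77.50035095214844), (42.79939270019531, 46.88190841674805), 177.93577575683594) [ 553.6073045  -126.32449877  353.92013057] [-3.14128612e+00 -2.64097884e-04  1.77004549e+00] 8.75
(array([531.15435402, -30.4026865 , 186.43539157]), [np.float64(0.03771436216974045), np.float64(0.03771436216985733)])
[531.15879303 -30.40123078 183.        ]
[531.22531125 -30.39018785 190.        ]
[531.02383006 -30.08706678 183.        ]
[531.21421113 -30.74411623 190.        ]
```

View pics/cap1.png

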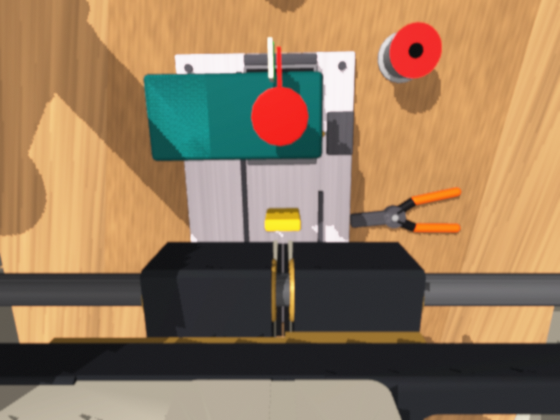

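The cap is at (531.2,-30.4), with its top near 186–190, and with that origin the tab sits exactly at -115. I'll move over the cap, then come down slowly by force.

```bash
python3 -m pendant '{"dp":[[0.02,-0.001,0.02],[0.055,-0.002,0.06],[0.09,-0.003,0.1],[0.0987,-0.003,0.135],[0.0987,-0.003,0.15],[0.0987,-0.003,0.15]],"rotation":[[0,0,0],[0,0,0],[0,0,0],[0,0,0],[0,0,0],[0,0,0]]}' 0
python3 -m pendant '{"dp":[[0,0,0.004],[0,0,0.008],[0,0,0.011],[0,0,0.013],[0,0,0.013]],"rotation":[[0,0,0],[0,0,0],[0,0,0],[0,0,0],[0,0,0]]}' 0
python3 -m pendant '{"dp":[[0,0,0.002],[0,0,0.004],[0,0,0.004]],"rotation":[[0,0,0],[0,0,0],[0,0,0]]}' 0
```

```text
time: 9.5
tool_pos: [530.4, -29.4, 203.7]
tcp_rot: [-3.139, -0.001, 1.772]
contact_force: [0.1, 0.4, 1.6]
grip_width: 0.4
finger_force: 0.0
time: 10.12
tool_pos: [530.8, -29.1, 191.6]
tcp_rot: [-3.142, -0.0, 1.772]
contact_force: [0.3, -0.4, 0.0]
grip_width: 0.8
finger_force: 0.0
time: 10.5
tool_pos: [531.1, -29.1, 188.0]
tcp_rot: [3.141, 0.0, 1.772]
contact_force: [-0.6, 0.1, 4.3]
grip_width: 0.3
finger_force: 2.0
```

```bash
python3 -m pendant '{"dp":[[0,0,0.002],[0,0,0.004],[0,0,0.006],[0,0,0.006]],"rotation":[[0,0,0],[0,0,0],[0,0,0],[0,0,0]]}' 0
python3 - <<'E'
from h import *
from plant import get_obs
F=[]
for n in("top","scene","wrist"):
    c=cam(n);cv2.imwrite(f"pics/{n}5.png",c['pixels'][...,::-1]);o=get_obs();F.append(np.r_[o['contact_force'][2],o['tool_pos']])
print(np.array(F).round(2))
E
```

```text
time: 11.0
tool_pos: [531.0, -29.1, 182.0]
tcp_rot: [3.141, 0.0, 1.772]
contact_force: [-0.5, -0.1, 6.7]
grip_width: 0.2
finger_force: 3.4
[[  6.69 531.06 -29.11 182.1 ]
 [  6.7  531.07 -29.1  182.12]
 [  7.75 531.07 -29.1  182.15]]
```

Height and force both give about 8 mm pressed. It needs 4 mm more.

```bash
python3 -m pendant '{"dp":[[0,0,0.001],[0,0,0.002],[0,0,0.003],[0,0,0.004],[0,0,0.004],[0,0,0.004]],"rotation":[[0,0,0],[0,0,0],[0,0,0],[0,0,0],[0,0,0],[0,0,0]]}' 0
python3 - <<'E'
from h import *
F=[];I=[]
for n in("scene","wrist")*4:
    c=cam(n);o=get_obs();F.append(np.r_[o['contact_force'][2],o['tool_pos'][2]])
    I.append(c)
print(np.array(F).round(2).mean(0))
s,w=I[0],I[1]
x,y=proj(s,(525,0,165)).astype(int);a=cv2.resize(s['pixels'][y-35:y+35,x-35:x+35,::-1],(400,400),interpolation=2)
b=cv2.resize(w['pixels'][...,::-1],(400,300));b=cv2.copyMakeBorder(b,0,100,0,0,0)
cv2.imwrite("pics/fin.png",np.hstack([a,b]))
E
```

```text
time: 11.9
tool_pos: [531.1, -29.1, 178.4]
tcp_rot: [3.14, 0.0, 1.772]
contact_force: [-0.7, 0.1, 8.3]
grip_width: 0.6
finger_force: 4.2
[  8.1375  178.39375]
```

View pics/fin.png

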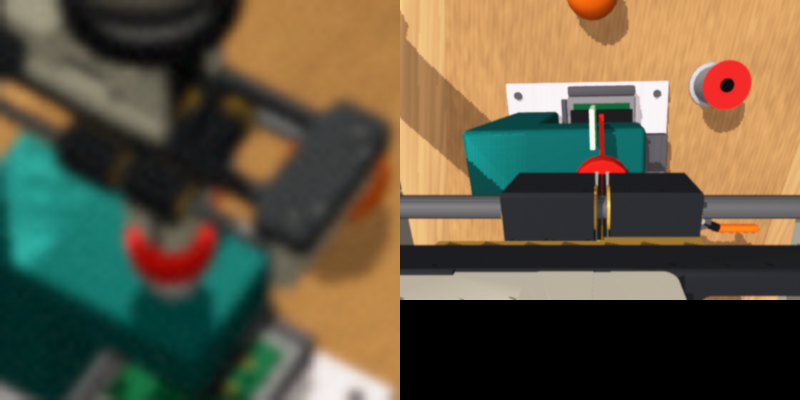

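The final view shows the cap held under the fingers, the carrier up against its end stop and nothing else touched. The force of 8.1 N and the height of 178.4 mm both give about 11.5 mm pressed, which is mid-band. I'm handing in.

```bash
python3 -c "
from plant import workorder;print(workorder.close_job())"
```

```text
the job is handed in; nothing more can be done
None
```

I handed the job in with the slide home in its detent and the cap still held about 11.5 mm down; force and height put it in the green band, but I couldn't see the pointer itself on the scale.

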